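# Free the rusted gate bolt

## Robot

A 6-joint arm with a two-finger parallel gripper is mounted at the origin on a cart in front of the work surface, level with it; the furniture and walls round the work are solid. World frame = base frame: x ahead of the robot, y to its left, z up, the work surface at z = 0. Lengths are in mm, angles in rad, forces in N, time in s.
With the tool pointing down it reaches from about 325 to 850 mm from the base axis. Payload 15.5 kg.
Tool frame: the origin (TCP) lies on the mounting face of the last link; the fingertips stand ctrl.finger_overhang ahead of it and the grasp point (between the pads) lies 172 mm ahead of it (ctrl.finger_overhang is the distance from the TCP to the fingertips, in mm); z points along the fingers, y is the line along which they close (so a half turn about z gives the same grasp; the last joint's range is limited). The gripper opens to 91 mm and grips with 3 to 60 N. Pads are 32 mm wide; open, the fingers measure 118 mm over their backs; the gripper's body (76 mm by 178 mm) begins 60 mm behind the grasp point.
Start: joints at [1.22, 0.494, 1.345, -0, 1.302, -0.096], TCP at [157.528, 604.825, 404.715] pointing down, gripper open.
Joint ranges: [-2.91, 2.91], [-0.82, 2.16], [0.22, 2.67], [-1.22, 4.37], [0.12, 2.79], [-3.08, 3.08]. Speed limits (rad/s): [1.89, 1.89, 2.57, 3.01, 3.01, 3.01].

## Interface

Orientations are given as a 3x3 rotation matrix whose columns are the frame's x, y, z axes.
In Python, from bench import ctrl, eyes gives the robot as it stands.
- The arm moves only by the shell command python3 -m pendant 'ROWS' [FORCE]. ROWS is JSON, a list that holds one entry, the list of rows, each a list of 7 numbers: the turn, a rotation vector about the tool's x, y, z in rad, then the shift along the tool's x, y, z in mm, then the opening in per cent of the stroke, from 0 (shut) to 100 (fully open). In form: [[[rx, ry, rz, dx, dy, dz, jaw], ...]]. A call has 1 to 5 rows; each row is the pose to reach, as a shift and turn from the pose commanded when the call began, along the tool's axes at that moment; what a row does not reach only later rows make up. A row lasts 1/8 s, in which the tool goes at most 62.5 mm and 10.7 degrees, less where a joint would pass 70% of its speed; a pose out of reach is approached as far as the arm can. A call with a gripper value outside its range is refused whole. The fingers move at their own pace and stop on an object; FORCE is the grip in N (left out, the last holds). Time passes only in rows, so rows that repeat a pose let the fingers close. It gives the time, the measured TCP pose, the force, the opening and the grip force at its end, in the units of the state.
- ctrl.state(): the state, without advancing time (a new reading comes with each control period).
- eyes.snapshot(name): name is "side" or "top" or "wrist"; returns the picture (480x640x3 uint8, red, green, blue); there is no depth.
- eyes.camera_info(name): a dict with "fx", "fy", "cx", "cy" (pixels), "R" (3x3) and "t" (3): a world point X has camera coordinates R X + t. Camera axes: x right, y down, z forward; pixel columns grow to the right and rows downward; lengths in mm; the calibration is good to about 2 mm. A picture is of the moment at which its call begins: read the wrist's pose just before it. camera_info takes no time and is no camera call; for the wrist camera it gives the pose at the moment of the call.
- ctrl.hand_in(): hands the job in; it is judged then, once.
The state is a dict: "t": time; "q": joint angles; "joint_vel": joint speeds; "tau": joint torques, N m; "position": TCP position; "tool_rot": TCP orientation; "force": force on the tool from outside, world axes, zero at the start; "ft_torque": the same for the moment, N m; "grip_width": opening from 0.0 (shut) to 1.0 (fully open); "grip_force": force on a finger pad.
Only numpy, scipy, OpenCV 4.12 (cv2) and the standard library are available. Lean on these libraries where they do the work, as an engineer would, in place of code of your own. Each camera call takes 0.05 s, during which the arm holds its last target. There are 200 camera calls.

## Task

Two old barrel bolts, each on its piece of gate board, are screwed to the bench. The larger one is rusted fast part of the way along: work it free by its knob, drawing it out towards you until it jams, then driving it right home into its keeper, and so on to and fro until it runs; then draw it fully open, let go and move clear. Leave the small bolt as it is.

Things in the scene. Friction and masses are not known exactly. Their poses are not given: they have to be found in the camera images.
- gate_bolt_knob (a point): Grip point on the LARGER bolt's upright knob: a plain round iron post, 19 mm in diameter, on the sliding rod. The point is on the post's axis, 22 mm below its top, 78 mm above the bench, and moves with the bolt. The rod's guides beside it are 46 mm high: keep fingertips above that. x runs along the rod towards the keeper: moving along -x opens the bolt, +x shuts it; z is up.
- gate_bolt (a joint): Larger bolt's travel, m: 0 fully home, 0.060 fully open (stop). Starts at 0.017-0.022, stiff: 10 to 15 N. At first it jams solidly outwards at 0.036 and inwards at 0.014: reverse there. Drawing it out past 0.030 breaks the rust that stops it inwards; then driving it in below 0.009 breaks the rust that stops it outwards; then it runs its whole travel. Broken rust stays broken.
- gate_bolt_board: Wooden board under the larger bolt, 250 x 100 x 22 mm, screwed to the bench, does not move. Origin: centre of its underside. x along the rod, pointing away from the robot (to about 20 degrees) to the keeper, a lone strap near the far end; z up. The other board lies beside it, left or right, their centres about 0.2 to 0.3 m apart.
- small_bolt_knob (a point): Grip point on the SMALL bolt's knob, a bystander of the same shape and metal at about 0.6 times the size (post 12 mm in diameter, top 71 mm above the bench, point 14 mm below the top; board 155 x 62 x 22 mm). It slides easily and must stay where it is.

How it is judged (in metres and radians):
On the way, in this order (a step that is already met when the one before it is completed fails the run):
1. the larger bolt is drawn out until it jams (past 29 mm) (value of joint gate_bolt above 0.029 m), for 0.05 s.
2. the larger bolt is driven in, home into its keeper (below 10 mm) (value of joint gate_bolt below 0.01 m), for 0.05 s.
At the end, for the whole second after the job is handed in: The larger bolt stands drawn fully open, at least 48 mm of its 60 mm, at rest and released; the small bolt's knob is within 6 mm of where it was (value of joint gate_bolt above 0.048 m and velocity of joint gate_bolt between -0.005 and 0.005 m/s and distance of small_bolt_knob from where it was at the start of the episode below 0.006 m); the robot touches nothing.
It also fails if it takes over 38 s, if anything falls off the work surface, if the arm or the gripper's body presses on something with over 40 N, if the wrist force passes 120 N, or if a joint passes its speed limit or range.

## Working session

There is one attempt and no reset: what is moved stays moved. The work goes in short steps, Python scripts to look and compute and a shell command to move; the robot and the scene stay as the last step left them, time stands still between calls to the robot, and variables do not carry over. Pictures are saved under pics/ and viewed, at most 10 in all, crops included, and the job is handed in when it is done.

```bash
mkdir -p pics; python3 - <<'E'
from bench import ctrl, eyes
import cv2,numpy as np
s=ctrl.state();print(s['t'],s['position'],s['tool_rot'],ctrl.finger_overhang,s['grip_width'])
for n in('top','side'):
    cv2.imwrite(f'pics/{n}1.png',eyes.snapshot(n)[:,:,::-1])
    c=eyes.camera_info(n);print(n,c)
E
```

```text
0.0 [157.48716106 604.68196982 404.11396469] [[-9.67717091e-01  2.52038562e-01 -4.41930535e-04]
 [ 2.52038916e-01  9.67716374e-01 -1.18456884e-03]
 [ 1.29106389e-04 -1.25771120e-03 -9.99999201e-01]] 190.8 0.9969833226278161
top {'fx': 577.0493435353939, 'fy': 577.0493435353939, 'cx': 326.95500562925156, 'cy': 245.27395759337884, 'R': array([[-0.02220246, -0.99962831,  0.01582037],
       [-0.98859034,  0.01959366, -0.14934936],
       [ 0.14898387, -0.01895579, -0.98865792]]), 't': array([ 82.23750663, 534.58816091, 844.68971366])}
side {'fx': 464.45399740583844, 'fy': 464.45399740583844, 'cx': 320.6990495288207, 'cy': 246.63512611096837, 'R': array([[ 0.90643029, -0.42234675,  0.00271088],
       [-0.21259926, -0.4618026 , -0.86112712],
       [ 0.36494613,  0.77997537, -0.50838247]]), 't': array([-475.33884729,  217.32110637,  608.82455906])}
```

View pics/top1.png

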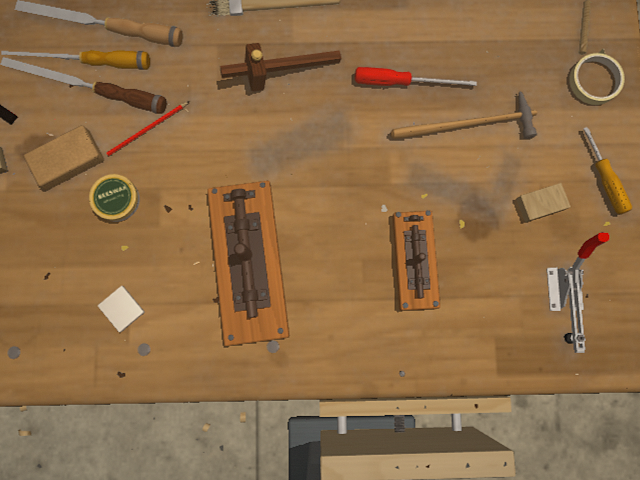

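View pics/side1.png

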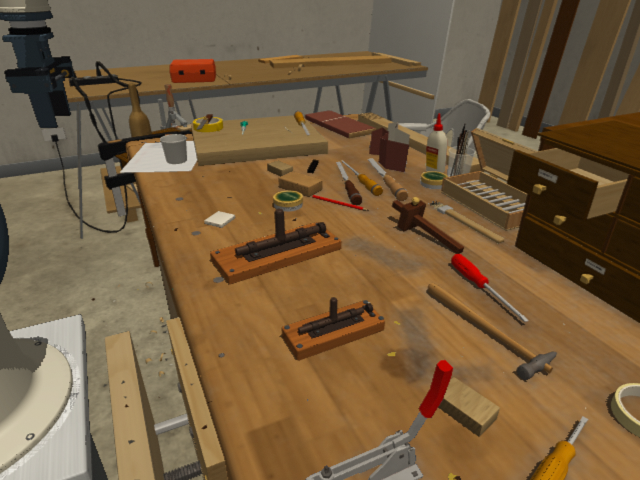

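The top view shows the large board on the left, with corners at about (208,190), (270,182), (288,332) and (224,346) and its knob near (241,250). The small board is on the right, with its knob near (417,258). In the side view the large knob's top is near (279,208). I'll enlarge both knobs to pick the post top.

```bash
python3 - <<'E'
import cv2,numpy as np
a=cv2.imread('pics/top1.png')[170:350,195:305];b=cv2.imread('pics/side1.png')[195:285,205:345]
f=lambda i,s:cv2.resize(i,None,fx=s,fy=s,interpolation=cv2.INTER_CUBIC)
A=f(a,3);B=f(b,3)
c=np.zeros((540,330+420,3),np.uint8);c[:,:330]=A;c[:270,330:]=B
cv2.imwrite('pics/crop1.png',c)
im=cv2.imread('pics/top1.png');h=cv2.cvtColor(im,cv2.COLOR_BGR2HSV);print(h[335,240],h[300,235],h[360,240],h[200,300])
E
```

```text
[ 14 182 157] [14 98 73] [ 15 145 148] [ 17 143 168]
```

View pics/crop1.png

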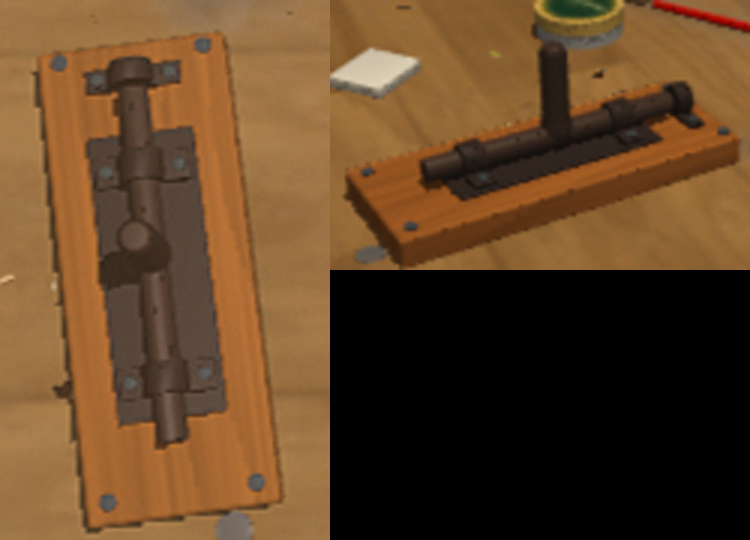

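The crop shows the post's top centre at top-view px (240.0,248.3) and side-view px (279.3,210.7). The board's screws are at crop px (58,64), (202,46), (257,482) and (108,502).

```bash
cat > h.py <<'E'
import numpy as np
from bench import ctrl,eyes
def ray(c,u,v):
    d=c['R'].T@np.array([(u-c['cx'])/c['fx'],(v-c['cy'])/c['fy'],1]);return -c['R'].T@c['t'],d/np.linalg.norm(d)
def plane(c,u,v,z):
    o,d=ray(c,u,v);return o+d*(z-o[2])/d[2]
def tri(*L):
    A=np.zeros((3,3));b=np.zeros(3)
    for c,u,v in L:
        o,d=ray(c,u,v);P=np.eye(3)-np.outer(d,d);A+=P;b+=P@o
    X=np.linalg.solve(A,b);return X,[np.linalg.norm((np.eye(3)-np.outer(ray(*l)[1],ray(*l)[1]))@(X-ray(*l)[0])) for l in L]
E
python3 - <<'E'
from h import *
T=eyes.camera_info('top');S=eyes.camera_info('side')
print('knobtop',tri((T,240,248.3),(S,279.3,210.7)))
# small knob, approx
print('small',tri((T,415.5,258),(S,333.5,300)))
p=[plane(T,195+u/3,170+v/3,22) for u,v in((58,64),(202,46),(257,482),(108,502))]
print(np.round(p,1)); d=(p[0]+p[1]-p[2]-p[3])/2;print('centre',sum(p)/4,'yaw',np.arctan2(d[1],d[0]))
for q in (p[0]-p[3],p[1]-p[2]):print(np.arctan2(q[1],q[0]))
s=ctrl.state();print(np.arctan2(s['tool_rot'][1][1],s['tool_rot'][0][1]))
# near-end screw height check
print(tri((T,195+108/3,170+502/3),(S,205+38/3,195+172/3)))
E
```

```text
knobtop (array([525.93728528, 195.89481689,  98.54146425]), [np.float64(0.5572265544331245), np.float64(0.5572265544331984)])
small (array([514.01153795, -61.35067727,  61.97702607]), [np.float64(3.167369711675816), np.float64(3.1673697116759416)])
[[628.5 246.7  22. ]
 [636.9 170.9  22. ]
 [408.4 144.2  22. ]
 [400.  219.8  22. ]]
centre [518.48089863 195.42950396  22.        ] yaw 0.11660868522904508
0.11697091867727966
0.11624643044559327
1.3159918525236887
(array([401.26654371, 219.52572219,  22.41135137]), [np.float64(1.247303393548948), np.float64(1.247303393548861)])
```

```bash
cat >> h.py <<'E'
def rows(target,yaw):
    from scipy.spatial.transform import Rotation as Ro
    s=ctrl.state();R=np.array(s['tool_rot']);y=np.array([np.cos(yaw),np.sin(yaw),0]);z=np.array([0,0,-1.]);G=np.c_[np.cross(y,z),y,z]
    rv=Ro.from_matrix(R.T@G).as_rotvec();d=R.T@(np.array(target)-s['position'])
    print('t',s['t'],'pos',np.round(s['position'],1),'F',np.round(s['force'],1),'grip',s['grip_width'],s['grip_force'],'turn',np.round(rv,4),'shift',np.round(d,1))
E
python3 - <<'E'
from h import *
rows([526,196,330],.1166)
E
```

```text
t 0.1 pos [157.5 604.7 404.2] F [-0.8  0.   0.6] grip 0.9994060100918145 0.0 turn [-1.0000e-03  6.0000e-04  1.1994e+00] shift [-459.6 -302.5   74.5]
```

```bash
python3 -m pendant '[[[0,0,1.2,-460,-302,74,100],[0,0,1.2,-460,-302,74,100],[0,0,1.2,-460,-302,74,100],[0,0,1.2,-460,-302,74,100],[0,0,1.2,-460,-302,74,100]]]'; python3 -c "
from h import *
rows([526,196,330],.1166)"
```

```text
t: 0.72
position: [366.2, 373.5, 362.8]
tool_rot: [[-0.364, 0.931, 0.0], [0.931, 0.364, -0.0], [-0.0, -0.0, -1.0]]
force: [1.2, 1.2, 0.4]
grip_width: 1.0
grip_force: 0.0
t 0.725 pos [366.2 373.5 362.8] F [1.2 1.2 0.4] grip 1.0001348072218808 0.0 turn [-0.      0.      0.2559] shift [-223.4   84.2   32.8]
```

```bash
python3 -m pendant '[[[0,0,0.256,-223,84,33,100],[0,0,0.256,-223,84,33,100],[0,0,0.256,-223,84,33,100],[0,0,0.256,-223,84,33,100],[0,0,0.256,-223,84,33,100]]]'; python3 -c "
from h import *
import cv2
rows([526,196,330],.1166)
c=eyes.camera_info('wrist');cv2.imwrite('pics/w1.png',eyes.snapshot('wrist')[:,:,::-1])
X=np.array([526,196,99.5]);q=c['R']@X+c['t'];print(c['fx']*q[0]/q[2]+c['cx'],c['fy']*q[1]/q[2]+c['cy'])
rows([526,196,250],.1166)"
```

```text
t: 1.35
position: [527.7, 196.2, 329.2]
tool_rot: [[-0.118, 0.993, -0.0], [0.993, 0.118, -0.001], [-0.0, -0.0, -1.0]]
force: [-1.1, 0.2, 0.6]
grip_width: 0.999
grip_force: 0.0
t 1.35 pos [527.7 196.2 329.2] F [-1.1  0.2  0.6] grip 0.9988481939495216 0.0 turn [-0.0004  0.0005  0.002 ] shift [-0.  -1.7 -0.8]
315.4824575795377 264.18042988932206
t 1.4 pos [526.4 197.6 329.5] F [-0.5 -0.7  0.1] grip 0.9987547360310902 0.0 turn [-0.001   0.0001  0.0032] shift [-1.5 -0.5 79.5]
```

View pics/w1.png

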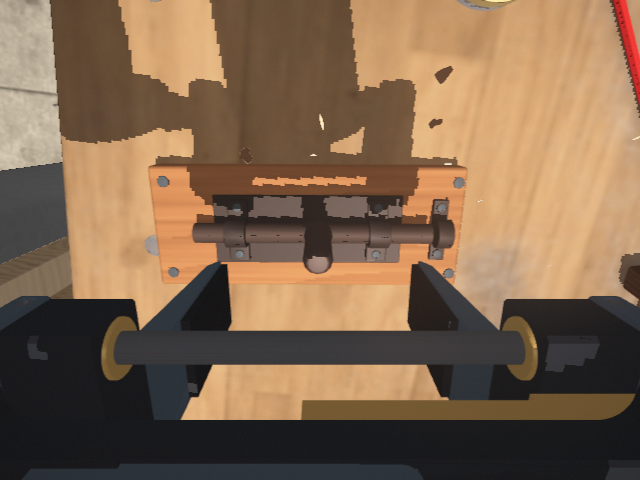

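The wrist view shows the post top at (318,264), against (315.5,264) predicted, and the rod lies parallel to the closing line. I'll descend and grip.

```bash
python3 -m pendant '[[[0,0,0,-0.5,-0.5,40,100],[0,0,0,-0.5,-0.5,79,100],[0,0,0,-0.5,-0.5,79,60],[0,0,0,-0.5,-0.5,79,20],[0,0,0,-0.5,-0.5,79,0]]]' 40; python3 -m pendant '[[[0,0,0,0,0,0,0],[0,0,0,0,0,0,0],[0,0,0,0,0,0,0],[0,0,0,0,0,0,0]]]' 40;  python3 -c "
from h import *
rows([526,196,250],.1166)"
```

```text
t: 2.02
position: [525.6, 198.8, 252.6]
tool_rot: [[-0.123, 0.992, 0.002], [0.992, 0.123, 0.001], [0.0, 0.002, -1.0]]
force: [0.4, 0.1, 0.4]
grip_width: 0.705
grip_force: 0.0
t: 2.52
position: [525.3, 198.3, 251.1]
tool_rot: [[-0.122, 0.993, -0.0], [0.993, 0.122, -0.0], [-0.0, -0.0, -1.0]]
force: [-0.0, -0.3, 0.1]
grip_width: 0.261
grip_force: 0.0
t 2.525 pos [525.3 198.3 251.1] F [-0.  -0.3  0.1] grip 0.2610804356936609 0.0 turn [-0.      0.      0.0059] shift [-2.4  0.5  1.1]
```

```bash
python3 -m pendant '[[[0,0,0,-2,0,0,0],[0,0,0,-2,0,0,0],[0,0,0,-2,0,0,0]]]' 40;  python3 -c "
from h import *
rows([526,196,250],.1166)"
```

```text
t: 2.9
position: [525.8, 197.2, 251.1]
tool_rot: [[-0.122, 0.993, 0.001], [0.993, 0.122, 0.002], [0.002, 0.001, -1.0]]
force: [0.9, 13.1, -1.3]
grip_width: 0.2
grip_force: 40.0
t 2.9 pos [525.8 197.2 251.1] F [ 0.9 13.1 -1.3] grip 0.20020481129787823 39.99964281159919 turn [ 0.0012 -0.0018  0.0056] shift [-1.3  0.1  1.1]
```

```bash
python3 -m pendant '[[[0,0,0,1,-4,0,0],[0,0,0,1,-8,0,0],[0,0,0,1,-12,0,0],[0,0,0,1,-14,0,0],[0,0,0,1,-14,0,0]]]' 50;  python3 -c "
from h import *
rows([526,196,250],.1166)"
```

```text
t: 3.52
position: [512.8, 196.1, 251.2]
tool_rot: [[-0.122, 0.993, 0.004], [0.993, 0.122, 0.001], [0.001, 0.004, -1.0]]
force: [10.4, 5.8, -9.3]
grip_width: 0.196
grip_force: 50.0
t 3.525 pos [512.8 196.1 251.2] F [10.4  5.8 -9.3] grip 0.19606312226975778 49.99782301601954 turn [ 0.0038 -0.0009  0.0058] shift [-1.7 13.1  1.3]
```

```bash
python3 -m pendant '[[[0,0,0,0,-2,0,0],[0,0,0,0,-3,0,0],[0,0,0,0,-3,0,0]]]' 50;  python3 -m pendant '[[[0,0,0,0,-2,0,0],[0,0,0,0,-2,0,0]]]' 50'';python3 -c "
from h import *
rows([526,196,250],.1166)"
```

```text
t: 3.9
position: [510.8, 195.8, 251.3]
tool_rot: [[-0.122, 0.993, 0.006], [0.993, 0.122, 0.002], [0.001, 0.006, -1.0]]
force: [17.1, 6.0, -16.3]
grip_width: 0.196
grip_force: 50.0
t: 4.15
position: [509.9, 195.7, 251.4]
tool_rot: [[-0.122, 0.992, 0.009], [0.993, 0.122, 0.002], [0.001, 0.009, -1.0]]
force: [26.5, 6.4, -24.3]
grip_width: 0.195
grip_force: 50.0
t 4.15 pos [509.9 195.7 251.4] F [ 26.5   6.4 -24.3] grip 0.19498847483732873 49.98736168839969 turn [ 0.0093 -0.0012  0.0058] shift [-1.7 16.   1.5]
```

Force is well above friction, so it has jammed. Now I'll drive it in.

```bash
python3 -m pendant '[[[0,0,0,0,6,0,0],[0,0,0,0,12,0,0],[0,0,0,0,18,0,0],[0,0,0,0,24,0,0],[0,0,0,0,24,0,0]]]' 50;  python3 -c "
from h import *
rows([526,196,250],.1166)"
```

```text
t: 4.78
position: [529.7, 198.1, 251.0]
tool_rot: [[-0.122, 0.993, -0.002], [0.993, 0.122, 0.0], [0.0, -0.002, -1.0]]
force: [-5.8, 3.0, 7.4]
grip_width: 0.199
grip_force: 50.0
t 4.775 pos [529.7 198.1 251. ] F [-5.8  3.   7.4] grip 0.19886648685540345 50.0035528850276 turn [-0.0021 -0.0004  0.0059] shift [-1.6 -3.9  1. ]
```

```bash
python3 -m pendant '[[[0,0,0,0,5,0,0],[0,0,0,0,10,0,0],[0,0,0,0,13,0,0],[0,0,0,0,13,0,0]]]' 50;  python3 -c "
from h import *
rows([526,196,250],.1166)"
```

```text
t: 5.28
position: [542.0, 199.6, 251.0]
tool_rot: [[-0.122, 0.992, -0.003], [0.992, 0.122, -0.0], [0.0, -0.003, -1.0]]
force: [-10.7, 1.6, 9.7]
grip_width: 0.196
grip_force: 50.0
t 5.275 pos [542.  199.6 251. ] F [-10.7   1.6   9.7] grip 0.19596084885044915 50.00828676740639 turn [-0.0034 -0.0001  0.006 ] shift [ -1.6 -16.4   1.1]
```

```bash
python3 -m pendant '[[[0,0,0,0,3,0,0],[0,0,0,0,5,0,0],[0,0,0,0,5,0,0]]]' 50;python3 -m pendant '[[[0,0,0,0,3,0,0],[0,0,0,0,3,0,0]]]' 50;  python3 -c "
from h import *
rows([526,196,250],.1166)"
```

```text
t: 5.65
position: [546.9, 200.2, 251.0]
tool_rot: [[-0.122, 0.992, -0.003], [0.992, 0.122, -0.0], [0.0, -0.004, -1.0]]
force: [-10.4, 1.6, 10.0]
grip_width: 0.197
grip_force: 50.0
t: 5.9
position: [549.2, 200.4, 250.9]
tool_rot: [[-0.122, 0.992, -0.006], [0.992, 0.122, -0.001], [-0.0, -0.006, -1.0]]
force: [-17.5, 1.7, 16.0]
grip_width: 0.198
grip_force: 50.0
t 5.9 pos [549.2 200.4 250.9] F [-17.5   1.7  16. ] grip 0.1976139859459745 50.0223585483036 turn [-0.0057  0.0001  0.006 ] shift [ -1.6 -23.6   1. ]
```

Force is rising at the home stop. Now I'll draw it fully open.

```bash
python3 -m pendant '[[[0,0,0,0,-8,0,0],[0,0,0,0,-16,0,0],[0,0,0,0,-24,0,0],[0,0,0,0,-32,0,0],[0,0,0,0,-36,0,0]]]' 50; python3 -m pendant '[[[0,0,0,0,-5,0,0],[0,0,0,0,-10,0,0],[0,0,0,0,-15,0,0],[0,0,0,0,-20,0,0],[0,0,0,0,-20,0,0]]]' 50; python3 -c "
from h import *
rows([526,196,250],.1166)"
```

```text
t: 6.52
position: [516.5, 196.5, 251.2]
tool_rot: [[-0.122, 0.993, 0.004], [0.993, 0.122, 0.001], [0.001, 0.004, -1.0]]
force: [11.3, 6.4, -10.0]
grip_width: 0.198
grip_force: 50.0
t: 7.15
position: [497.2, 194.2, 251.2]
tool_rot: [[-0.122, 0.993, 0.004], [0.993, 0.122, 0.002], [0.001, 0.005, -1.0]]
force: [9.6, 7.0, -9.8]
grip_width: 0.196
grip_force: 50.0
t 7.15 pos [497.2 194.2 251.2] F [ 9.6  7.  -9.8] grip 0.19615772046908755 49.99936691194307 turn [ 0.0047 -0.0011  0.0057] shift [-1.8 28.8  1.3]
```

```bash
python3 -m pendant '[[[0,0,0,0,-4,0,0],[0,0,0,0,-7,0,0],[0,0,0,0,-8,0,0],[0,0,0,0,-8,0,0]]]' 50;  python3 -c "
from h import *
rows([526,196,250],.1166)"
```

```text
t: 7.65
position: [488.8, 193.3, 251.2]
tool_rot: [[-0.122, 0.993, 0.003], [0.993, 0.122, 0.001], [0.001, 0.003, -1.0]]
force: [7.3, 8.1, -7.9]
grip_width: 0.197
grip_force: 50.0
t 7.65 pos [488.8 193.3 251.2] F [ 7.3  8.1 -7.9] grip 0.19711575098805845 49.99825118284207 turn [ 0.0034 -0.0011  0.0058] shift [-1.8 37.3  1.3]
```

```bash
python3 -m pendant '[[[0,0,0,0,0,0,60],[0,0,0,0,0,0,80],[0,0,0,0,0,0,80],[0,0,0,0,0,0,80],[0,0,0,0,0,0,80]]]' 50; python3 -m pendant '[[[0,0,0,0,0,-30,80],[0,0,0,0,0,-70,80],[0,0,0,0,0,-120,80],[0,0,0,0,0,-130,80],[0,0,0,0,0,-130,80]]]'; python3 -m pendant '[[[0,0,0,200,0,0,80],[0,0,0,200,0,0,80],[0,0,0,200,0,0,80],[0,0,0,200,0,0,80],[0,0,0,200,0,0,80]]]'; python3 -c "
from h import *
import cv2
rows([526,196,250],.1166)
cv2.imwrite('pics/top2.png',eyes.snapshot('top')[:,:,::-1])"
```

```text
t: 8.28
position: [487.6, 192.7, 251.1]
tool_rot: [[-0.122, 0.993, -0.0], [0.993, 0.122, -0.0], [-0.0, -0.0, -1.0]]
force: [-0.2, 0.2, -0.0]
grip_width: 0.717
grip_force: 0.0
t: 8.9
position: [487.6, 192.7, 381.2]
tool_rot: [[-0.122, 0.993, 0.001], [0.993, 0.122, 0.0], [0.0, 0.001, -1.0]]
force: [-0.5, -0.7, 0.3]
grip_width: 0.802
grip_force: 0.0
t: 9.52
position: [462.8, 391.4, 379.4]
tool_rot: [[-0.124, 0.992, -0.002], [0.992, 0.124, -0.002], [-0.001, -0.002, -1.0]]
force: [0.3, -1.5, 0.3]
grip_width: 0.795
grip_force: 0.0
t 9.525 pos [462.8 391.4 379.4] F [ 0.3 -1.5  0.3] grip 0.7951397953950924 0.0 turn [-0.0022  0.0014  0.0073] shift [-201.5   38.8  129.6]
```

View pics/top2.png

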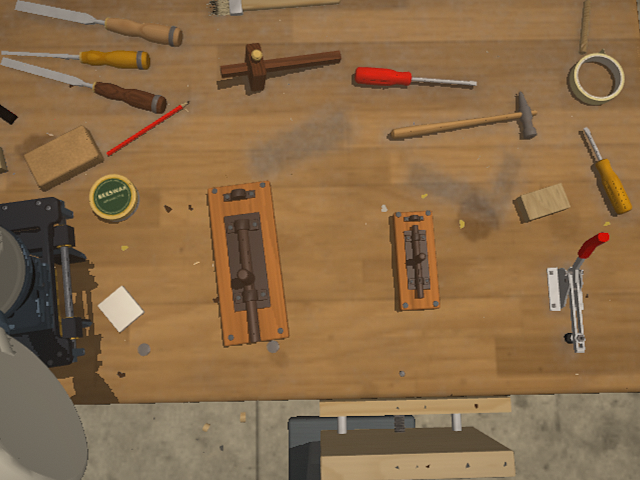

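The top view shows the large bolt drawn out: its knob is now at about (243,276), roughly 39 mm further out, so travel is about 58 mm. The small bolt is still at (417,258) and the arm is clear.

```bash
python3 -c "
from bench import ctrl
print(ctrl.hand_in())"
```

```text
the job is handed in; nothing more can be done
None
```

I freed the larger bolt by drawing it out to the jam and driving it home, then drew it open to about 58 mm of its 60 mm by my camera estimate. I released it, left the small bolt untouched and handed in the job with the arm clear; no verdict came back.

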